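Cure the blue filling on the practice jaw

TASK

First slide the amber light shield of the capsule box fully shut, so that the light cannot set the composite inside. Then take the curing light from its cradle and hold its lens flat on the blue filling of the practice jaw, centred on it, lens facing straight down and the handle coming out over the front teeth in line with the jaw, pressing lightly (about 3 N, never hard); finish while still holding it there. Leave the other things on the table where they are.

Things in the scene. Friction and masses are not known exactly. Their poses are not given: they have to be found in the camera images.
- capsule_box: White plastic box for single-dose composite capsules, 116 x 66 mm and 24 mm high (31 mm over the rim strip at its far end), fixed to the table. Origin: centre of its underside, on the table. +x: along its length, the way the cover moves to shut. Box and cradle may stand on either side of the jaw.
- cover (a joint): Opening of the amber translucent light shield, a flat sliding cover 110 x 58 mm and 3 mm thick (its top 27.5 mm above the table) that runs in the rim of the capsule box. 0 m = fully shut, against its stop; it grows as the cover slides out towards the box's -x, up to 0.075. It starts 40 to 65 mm open and stays where it is left; slide friction about 1.5 N.
- cover_grip (a point): Middle of the top of the orange finger rib on the amber cover: rib 10 mm thick along the slide (box x), 40 mm long across it, standing 15 mm above the cover; its top is 42.5 mm above the table. It moves with the cover; axes as the box.
- cradle: Black charging cradle, fixed: base 165 x 60 mm, 12 mm high, and two U-shaped saddles, 8 mm thick at x = -68 and +40 mm, 42 mm wide, 40 mm high at their cheeks. The light's handle lies in them, its underside 30 mm above the table, 2 mm play to each side. Origin: on the table, under the light's origin (within 4 mm along x). +x: towards the light's head.
- lamp: Cordless dental curing light, about 130 to 210 g, lying level in the cradle, lens down. Origin: in the white flat-sided handle (26 mm wide in y, 22 high, x = -100 to +45 mm), a good place to grip, 41 mm above the table at the start. +x: to the head, +z: up, away from the lens. Black neck 11 mm thick at z = 0, amber eye-shield disc 28 mm across at x = 62, head at x = +85. Centre of mass about x = -20 mm.
- lens (a point): Centre of the curing light's round lens, 13 mm across, the flat underside of the head: at x = +85 mm, y = 0, z = -19 mm from the light's origin. Axes as the light's; the lens faces its -z.
- jaw_stand: Grey weighted base, 94 x 84 x 12 mm, of a practice lower jaw (pink gum, ivory teeth, true size, about 62 x 70 mm), fixed. Origin: centre of the underside, on the table. -x: the front teeth's side, facing about towards the robot; +x: back of the mouth; the jaw's midline is y = 0. All the teeth end at the same height, 62 mm above the table.
- filling (a point): Centre of the round blue filling, 7 mm across, on the top of a molar, the sixth tooth from the middle on the +y side: at x = +1, y = +24, z = 62 mm from the origin of the jaw's base. It faces up and moves with the jaw; axes as the base.
- jaw (a joint): How far the jaw is pressed down on its sprung mount, m. 0 = free, up to 0.008. Stiffness about 0.9 N per mm after the first 0.3 N, so 3 N sinks it about 3 mm.
- bottle: Small amber glass bottle with black cap, 46 mm across, 110 mm high, a bystander; origin at its underside.
- cup: White plastic cup, 68 mm across, 75 mm high, a bystander; origin at its underside.
- forceps: Steel extraction forceps lying flat, about 145 x 45 x 10 mm, a bystander; origin at its underside, handles to -x.
- mirror: Steel mouth mirror lying flat, about 165 mm long, 7 mm thick, a bystander; origin at its underside, mirror to +x.
- syringe: Dark composite syringe lying flat, about 120 mm long, 12 mm thick, a bystander; origin at its underside.
- cast: Yellow stone cast of an arch of teeth without a filling, 64 x 68 x 33 mm, a bystander; origin at its underside.
There are look-alikes about, which are no part of the job. Leave any turquoise look-alike of the cradle alone.

How it is judged:
On the way, in this order (a step that is already met when the one before it is completed fails the run):
1. the amber cover is fully shut while the light is still in its cradle (value of joint cover below 0.004 m and z of lamp in the frame of cradle below 0.05 m), for 0.2 s.
2. the curing light is lifted clear of its cradle, the cover still shut (value of joint cover below 0.004 m and z of lamp in the frame of cradle above 0.065 m), for 0.2 s.
At the end, for the whole second after the job is handed in: Still held: lens on the filling, within 4.5 mm of its centre and 3 mm in height, facing down within 8 degrees; handle over the front teeth within 20 degrees of the jaw's midline; 0.5 to 6.5 N on the jaw; at rest; amber cover shut within 4 mm (value of joint cover below 0.004 m and horizontal distance between lens and filling below 0.0045 m and z of lens in the frame of filling between -0.003 and 0.003 m and angle between lens's own z axis and vertical below 0.14 rad and angle between the x axis of lamp and the x axis of jaw_stand, either way round below 0.35 rad and x of lamp in the frame of jaw_stand below -0.04 m and contact force between lamp and jaw_stand between 0.5 and 6.5 N and contact force between lamp and the fingers above 1 N and linear speed of lamp below 0.02 m/s); the arm keeps its last pose, push and grip.
It fails at once if the curing light is pressed hard on the jaw (over 15 N) (contact force between lamp and jaw_stand above 15 N).
It fails at once if the robot itself knocks or leans on the jaw (over 5 N) (contact force between any of the fingers, the arm and jaw_stand above 5 N).
It fails at once if another thing on the table is disturbed (moved over 20 mm) (distance of any of bottle, cup, forceps, mirror, syringe, cast from where it was at the start of the episode above 0.02 m).
It also fails if it takes over 53 s, if anything falls off the work surface, if the arm or the gripper's body presses on something with over 40 N, if the wrist force passes 120 N, or if a joint passes its speed limit or range.

ROBOT

A 6-joint arm with a two-finger parallel gripper is mounted at the origin on the work surface. World frame = base frame: x ahead of the robot, y to its left, z up, the work surface at z = 0. Lengths are in m, angles in rad, forces in N, time in s.
With the tool pointing down it reaches from about 0.35 to 0.85 m from the base axis. Payload 8.1 kg.
Tool frame: the origin (TCP) lies between the finger pads; the fingertips stand 11 mm ahead of it and the grasp point (between the pads) lies 8 mm behind it (robot.tips_ahead is the distance from the TCP to the fingertips, in m); z points along the fingers, y is the line along which they close (so a half turn about z gives the same grasp; the last joint's range is limited). The gripper opens to 93 mm and grips with 3 to 60 N. Pads are 15 mm wide; open, the fingers measure 128 mm over their backs; the gripper's body (75 mm by 188 mm) begins 65 mm behind the grasp point.
Start: joints at [-1.254, 0.13, 1.488, -0, 1.523, -0.085], TCP at [0.235, -0.552, 0.23] pointing down, gripper open.
Joint ranges: [-2.96, 2.96], [-0.89, 2.26], [0.02, 2.5], [-1.34, 4.48], [0, 2.73], [-2.66, 2.66]. Speed limits (rad/s): [2.39, 2.39, 2.79, 3.14, 3.14, 3.14].

INTERFACE

Orientations are given as a rotation vector (axis times angle).
In Python, from plant import robot gives the robot as it stands. The module is installed in compiled form; this text tells all that it offers.
- The arm moves only by the tool move_arm, never from a script. Its argument "deltas" is one flat list of numbers, 7 for each row, row after row: the shift along the tool's x, y, z in m, then the turn, a rotation vector about the tool's x, y, z in rad, then the opening, from 0 (shut) to 1 (fully open). A call has 1 to 12 rows; each row is the pose to reach, as a shift and turn from the pose commanded when the call began, along the tool's axes at that moment; what a row does not reach only later rows make up. A row lasts 1/8 s, in which the tool goes at most 62.5 mm and 10.7 degrees, less where a joint would pass 70% of its speed; a pose out of reach is approached as far as the arm can. A call with a gripper value outside its range is refused whole. The fingers move at their own pace and stop on an object; "squeeze" is the grip in N (left out, the last holds). Time passes only in rows, so rows that repeat a pose let the fingers close. It gives the time, the measured TCP pose, the force, the opening and the grip force at its end, in the units of the state.
- robot.read_state(): the state, without advancing time (a new reading comes with each control period).
- robot.read_camera(name): name is "side" or "top" or "wrist"; returns (picture, depth): 480x640x3 uint8, red, green, blue; 480x640 float32, m along the optical axis (not along the pixel's ray), 0 where there is no reading.
- robot.camera_model(name): a dict with "K" (3x3 intrinsics, pixels), "R" (3x3) and "t" (3): a world point X has camera coordinates R X + t; the wrist camera has in their place "tool_from_camera" (4x4, takes a point from camera to tool coordinates, whose origin is the TCP and whose axes are the flange's). Camera axes: x right, y down, z forward; pixel columns grow to the right and rows downward; lengths in m; the calibration is good to about 2 mm. A picture is of the moment at which its call begins: read the wrist's pose just before it. camera_model takes no time and is no camera call.
- robot.close_job(): hands the job in; it is judged then, once.
Trained networks look in the newest picture that a camera, given by its name, has taken for a name from the list of things; names that differ only in an ending like _2 or _b are one class to them, and where a whole thing is asked for, a point or a joint stands for the part that bears it (a point fixed in the world has none). Each returns a list of dicts, best first, with "confidence" (0 to 1); they miss things now and then, are a little off and sometimes report something else, mostly with a low value. They report only what shows in the picture. A call takes as long as a camera call. They do not tell look-alikes from the thing itself.
- robot.recognise(camera, label): "uv" ([column, row] in pixels, amid what is visible of it).
The state is a dict: "t": time; "q": joint angles; "dq": joint speeds; "joint_torque": joint torques, N m; "tool_pos": TCP position; "orientation": TCP orientation; "force": force on the tool from outside, world axes, zero at the start; "wrist_torque": the same for the moment, N m; "opening": finger opening in m; "gripper_force": force on a finger pad.
Only numpy, scipy, OpenCV 4.12 (cv2) and the standard library are available. Lean on these libraries where they do the work, as an engineer would, in place of code of your own. Each camera call takes 0.05 s, during which the arm holds its last target. There are 200 camera calls.

## Working session

There is one attempt and no reset: what is moved stays moved. The work goes in short steps, Python scripts to look and compute and a tool call to move; the robot and the scene stay as the last step left them, time stands still between calls to the robot, and variables do not carry over. Pictures are saved under pics/ and viewed, at most 10 in all, crops included, and the job is handed in when it is done.

Besides the shell and the picture viewer there is one more tool, called after ">>>" in YAML: its name, and indented under it one key for each argument. move_arm: Moves the arm, as the interface text tells. Its arguments: {"type":"object","properties":{"deltas":{"type":"array","items":{"type":"number"}},"squeeze":{"type":"number"}},"required":["deltas"]}

```bash
mkdir -p pics
cat > h.py <<'E'
import numpy as np, cv2
from scipy.spatial.transform import Rotation as Rn
from plant import robot
def cloud(name):
    s=robot.read_state(); im,d=robot.read_camera(name); m=robot.camera_model(name); K=np.array(m["K"])
    v,u=np.mgrid[0:480,0:640]
    P=np.stack([(u-K[0,2])/K[0,0]*d,(v-K[1,2])/K[1,1]*d,d],-1)
    if name=="wrist":
        T=np.array(m["tool_from_camera"]); P=P@T[:3,:3].T+T[:3,3]
        P=P@Rn.from_rotvec(s["orientation"]).as_matrix().T+np.array(s["tool_pos"])
    else: P=(P-np.array(m["t"]))@np.array(m["R"])
    P[d==0]=np.nan
    return im,d,P
def save(n,im): cv2.imwrite("pics/"+n,im[:,:,::-1])
E
python3 - <<'E'
from h import *
for c in ["top","side"]:
    im,d,P=cloud(c); save(c+"0.png",im); np.savez(c+"0.npz",im=im,P=P)
    for l in ["capsule_box","cover_grip","cradle","lamp","lens","jaw_stand","filling","bottle","cup","forceps","mirror","syringe","cast"]:
        for r in robot.recognise(c,l)[:3]:
            u,v=np.round(r["uv"]).astype(int); print(c,l,round(r["confidence"],2),u,v,P[v,u].round(3))
s=robot.read_state();print(s["t"],s["orientation"])
E
```

```text
top capsule_box 0.68 328 215 [ 0.586 -0.033  0.052]
top capsule_box 0.64 202 270 [0.449 0.292 0.025]
top cover_grip 0.89 198 287 [0.405 0.3   0.028]
top cradle 0.96 423 269 [ 0.45  -0.279  0.011]
top cradle 0.95 363 280 [ 0.422 -0.123  0.013]
top cradle 0.95 454 178 [ 0.693 -0.369  0.01 ]
top lamp 0.88 433 272 [ 0.439 -0.295  0.053]
top lens 0.9 432 267 [ 0.452 -0.293  0.051]
top jaw_stand 0.64 330 213 [ 0.592 -0.038  0.049]
top filling 0.83 329 216 [ 0.584 -0.035  0.049]
top filling 0.7 201 271 [0.446 0.294 0.026]
top bottle 0.68 239 162 [0.717 0.192 0.084]
top bottle 0.2 327 217 [ 0.582 -0.03   0.047]
top cup 0.67 389 168 [ 0.723 -0.198  0.002]
top cup 0.45 304 279 [0.426 0.03  0.008]
top forceps 0.65 303 283 [ 0.416  0.033 -0.001]
top mirror 0.49 142 195 [0.652 0.464 0.001]
top mirror 0.16 305 282 [0.418 0.027 0.012]
top syringe 0.78 504 217 [ 0.589 -0.501 -0.001]
top cast 0.83 302 153 [0.76  0.035 0.019]
side capsule_box 0.66 324 388 [0.447 0.304 0.029]
side cover_grip 0.88 347 389 [0.405 0.296 0.027]
side cradle 0.97 374 234 [ 0.417 -0.133  0.01 ]
side cradle 0.87 287 165 [ 0.69  -0.352  0.013]
side cradle 0.78 372 193 [ 0.445 -0.284  0.009]
side lamp 0.84 375 182 [ 0.439 -0.284  0.047]
side lamp 0.17 365 287 [0.413 0.033 0.008]
side lens 0.72 370 180 [ 0.452 -0.283  0.052]
side jaw_stand 0.94 292 254 [ 0.585 -0.002  0.042]
side jaw_stand 0.58 293 247 [ 0.584 -0.01   0.057]
side filling 0.86 294 245 [ 0.583 -0.014  0.059]
side bottle 0.69 196 313 [0.723 0.216 0.071]
side bottle 0.34 293 244 [ 0.588 -0.024  0.052]
side cup 0.76 266 192 [ 0.688 -0.159  0.077]
side cup 0.59 195 460 [0.639 0.47  0.006]
side forceps 0.88 362 286 [0.42  0.029 0.006]
side mirror 0.91 194 461 [0.64  0.472 0.006]
side syringe 0.53 371 192 [ 0.447 -0.28   0.015]
side syringe 0.52 336 148 [ 0.576 -0.468  0.003]
side cast 0.92 209 266 [0.76  0.062 0.033]
1.4 [ 3.07839140e+00  6.26966836e-01 -2.60064418e-05]
```

View pics/top0.png

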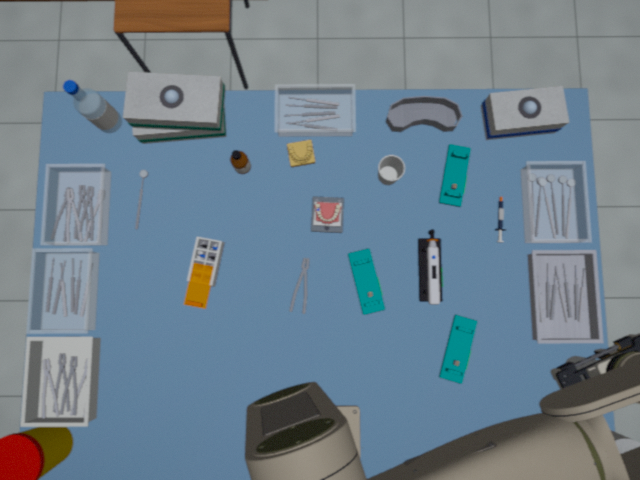

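View pics/side0.png

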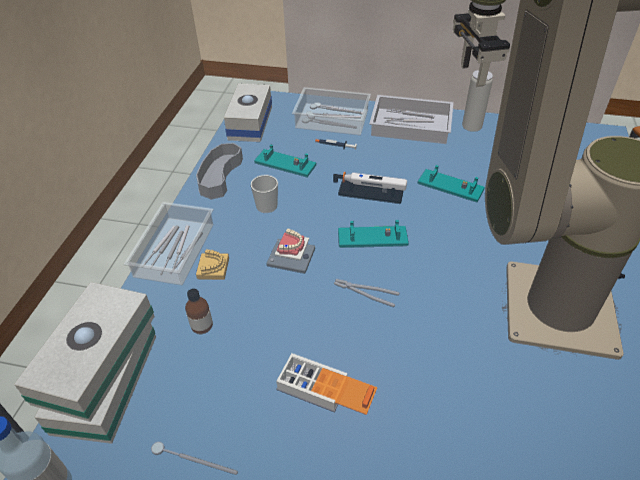

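The top view shows the box at (204,270), with its orange rib at the lower end near (197,303). The lamp is in the black cradle at (433,270), head up, and the jaw is at (328,214) with its front teeth up or down, still to be checked. Next I'll fit poses.

```bash
python3 - <<'E'
from h import *
def rect(n,m):
    m=m&np.isfinite(P[...,2]); 
    q=P[m]; r=cv2.minAreaRect(q[:,:2].astype(np.float32)); print(n,m.sum(),np.round(r[0],3),np.round(r[1],3),round(r[2],1),"z",np.percentile(q[:,2],[5,50,95]).round(3))
for c in ["top","side"]:
    f=np.load(c+"0.npz"); im,P=f["im"],f["P"]; h=cv2.cvtColor(im,cv2.COLOR_RGB2HSV); H,S,V=[h[...,i].astype(int) for i in range(3)]
    X,Y,Z=P[...,0],P[...,1],P[...,2]
    def box(a,b,cc,d): return (X>a)&(X<b)&(Y>cc)&(Y<d)
    bx=box(.33,.58,.2,.4)
    rect(c+" box",bx&(Z>.012)); rect(c+" amber",bx&(S>150)&(H<25)&(V>100)); rect(c+" rib",bx&(Z>.037))
    lp=box(.34,.6,-.36,-.22)
    rect(c+" cradle",lp&(Z>.006)&(Z<.02)); rect(c+" white",lp&(S<60)&(V>150)&(Z>.035)); rect(c+" lampall",lp&(Z>.042))
    jw=box(.5,.66,-.12,.08)
    rect(c+" jaw",jw&(Z>.006)&(Z<.03)); rect(c+" jawtop",jw&(Z>.05)); rect(c+" teethy",jw&(Z>.03)); rect(c+" blue",jw&(Z>.045)&(H>95)&(H<130)&(S>120))
E
python3 - <<'E'
import cv2,numpy as np
a=cv2.imread('pics/top0.png')[185:245,295:365]
b=cv2.imread('pics/side0.png')[220:280,260:330]
cv2.imwrite('pics/jaw.png',np.hstack([cv2.resize(a,(400,343),interpolation=2),cv2.resize(b,(400,343),interpolation=2)]))
E
```

```text
top box 1467 [0.443 0.29 ] [0.068 0.177] 79.1 z [0.016 0.028 0.036]
top amber 849 [0.411 0.298] [0.055 0.107] 79.3 z [0.024 0.028 0.042]
top rib 64 [0.392 0.296] [0.064 0.069] 83.0 z [0.038 0.043 0.047]
top cradle 833 [ 0.47 -0.29] [0.138 0.257] 89.9 z [0.007 0.012 0.016]
top white 442 [ 0.44  -0.296] [0.157 0.023] 0.1 z [0.048 0.052 0.056]
top lampall 729 [ 0.456 -0.297] [0.038 0.188] 89.7 z [0.045 0.052 0.056]
top jaw 537 [ 0.578 -0.022] [0.197 0.153] 88.9 z [0.006 0.012 0.017]
top jawtop 401 [ 0.592 -0.031] [0.066 0.054] 86.0 z [0.051 0.054 0.064]
top teethy 640 [ 0.593 -0.032] [0.07  0.063] 86.8 z [0.039 0.052 0.063]Traceback (most recent call last):
  File "<stdin>", line 14, in <module>
  File "<stdin>", line 4, in rect
    return _quantile_unchecked(
        a, q, axis, out, overwrite_input, method, keepdims, weights)
    return _ureduce(a,
                    func=_quantile_ureduce_func,
    ...<5 lines>...
                    overwrite_input=overwrite_input,
                    method=method)
    r = func(a, **kwargs)
    result = _quantile(arr,
                       quantiles=q,
    ...<2 lines>...
                       out=out,
                       weights=wgt)
    slices_having_nans = np.isnan(arr[-1, ...])
                                  ~~~^^^^^^^^^
IndexError: index -1 is out of bounds for axis 0 with size 0
```

View pics/jaw.png

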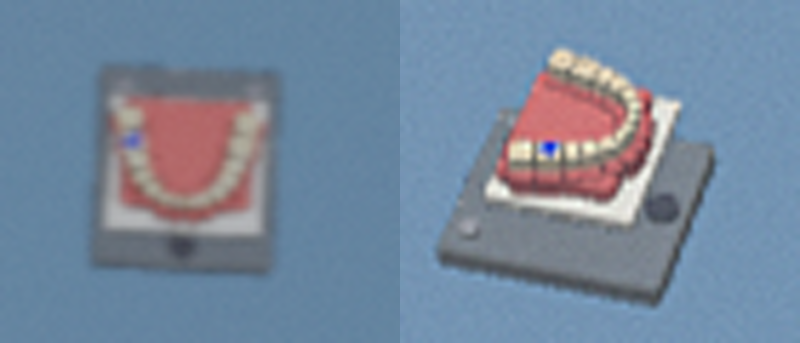

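The jaw picture shows the front teeth towards the robot and the blue filling on the left (+y) arm, at about (318,209) in the top image. The slide direction is at about -11° yaw. Now I'll plan the move above the rib.

```bash
cat >> h.py <<'E'
def tool(*targets):
    """targets: (x,y,z,yaw of tool x axis in rad), tool kept vertical; prints deltas from current pose"""
    s=robot.read_state(); R=Rn.from_rotvec(s["orientation"]).as_matrix(); p=np.array(s["tool_pos"])
    print("t",round(s["t"],2),"pos",p.round(4),"yaw",round(float(np.arctan2(R[1,0],R[0,0])),4),"tilt z",R[:,2].round(4),"F",np.round(s["force"],2),"op",round(s["opening"],4),"gf",round(s["gripper_force"],1))
    for x,y,z,w in targets:
        G=Rn.from_euler("z",w).as_matrix()@np.diag([1,-1,-1])
        print((R.T@(np.array([x,y,z])-p)).round(4).tolist(), Rn.from_matrix(R.T@G).as_rotvec().round(4).tolist())
E
python3 - <<'E'
from h import *
print(np.round(robot.camera_model("wrist")["tool_from_camera"],3)); print(robot.tips_ahead)
tool((.45,-.1,.23,.9),(.40,.30,.2,1.38),(.37,.31,.2,1.38))
E
```

```text
[[ 0.    -0.954 -0.299  0.085]
 [ 1.    -0.     0.001  0.   ]
 [-0.001 -0.299  0.954 -0.155]
 [ 0.     0.     0.     1.   ]]
0.011
t 1.4 pos [ 0.2347 -0.5522  0.2296] yaw 0.4018 tilt z [-0. -0. -1.] F [-0.54  1.31  0.34] op 0.0928 gf 0.0
[0.375, -0.332, -0.0004] [-0.0, 0.0, -0.4982]
[0.4855, -0.7197, 0.0296] [-0.0, 0.0, -0.9782]
[0.4618, -0.7406, 0.0296] [-0.0, 0.0, -0.9782]
```

>>> move_arm:
  deltas: [0.375,-0.332,0,0,0,-0.5,1,0.375,-0.332,0,0,0,-0.5,1,0.375,-0.332,0,0,0,-0.5,1,0.375,-0.332,0,0,0,-0.5,1,0.375,-0.332,0,0,0,-0.5,1,0.375,-0.332,0,0,0,-0.5,1,0.375,-0.332,0,0,0,-0.5,1,0.462,-0.741,0.03,0,0,-0.978,1,0.462,-0.741,0.03,0,0,-0.978,1,0.462,-0.741,0.03,0,0,-0.978,1,0.462,-0.741,0.03,0,0,-0.978,1,0.462,-0.741,0.03,0,0,-0.978,1]
  squeeze: 10

```text
t: 2.9
tool_pos: [0.3874, 0.1547, 0.2101]
orientation: [2.423, 1.999, 0.002]
force: [1.6, -0.3, 0.3]
opening: 0.0929
gripper_force: 0.0
```

>>> move_arm:
  deltas: [0,0,0,0,0,0,1]

```text
t: 3.02
tool_pos: [0.3864, 0.1569, 0.2096]
orientation: [-2.415, -2.008, -0.001]
force: [0.4, -0.4, 0.0]
opening: 0.0929
gripper_force: 0.0
```

Run:
```python
from h import *
tool((.37,.31,.2,1.38))
```

```text
t 3.02 pos [0.3864 0.1569 0.2096] yaw 1.3874 tilt z [-4.0e-04  1.1e-03 -1.0e+00] F [ 0.4  -0.36  0.04] op 0.0929 gf 0.0
[0.1476, -0.0441, 0.0098] [-0.0006, -0.001, 0.0074]
```

>>> move_arm:
  deltas: [0.148,-0.044,0.01,0,0,0,1,0.148,-0.044,0.01,0,0,0,1,0.148,-0.044,0.01,0,0,0,1,0.148,-0.044,0.01,0,0,0,1,0.148,-0.044,0.01,0,0,0,1]

```text
t: 3.65
tool_pos: [0.3732, 0.3053, 0.1998]
orientation: [2.423, 1.998, -0.001]
force: [-0.6, -0.1, -1.3]
opening: 0.0926
gripper_force: 0.0
```

Run:
```python
from h import *
tool()
im,d,P=cloud("wrist"); save("w1.png",im); np.savez("w1.npz",im=im,P=P)
h=cv2.cvtColor(im,cv2.COLOR_RGB2HSV); H,S,V=[h[...,i].astype(int) for i in range(3)]
X,Y,Z=np.moveaxis(P,-1,0)
def rect(n,m):
    q=P[m]; 
    if len(q)<5: print(n,len(q)); return
    r=cv2.minAreaRect(q[:,:2].astype(np.float32)); print(n,m.sum(),np.round(r[0],4),np.round(r[1],4),round(r[2],1),"z",np.percentile(q[:,2],[5,50,95]).round(3),"mean",q.mean(0).round(4))
B=(X>.3)&(X<.58)&(Y>.2)&(Y<.4)
am=B&(S>150)&(H<25)&(V>100)
rect("amber",am); rect("rib",am&(Z>.038)&(Z<.047)); rect("box",B&(Z>.015)&(Z<.035))
for r in robot.recognise("wrist","cover_grip"): 
    u,v=np.round(r["uv"]).astype(int); print(r["confidence"],u,v,P[v,u])
```

```text
t 3.65 pos [0.3732 0.3053 0.1998] yaw 1.3792 tilt z [ 0.e+00 -7.e-04 -1.e+00] F [-0.61 -0.13 -1.33] op 0.0926 gf 0.0
amber 7086 [0.3972 0.3036] [0.0636 0.1434] 79.0 z [0.027 0.028 0.293] mean [0.4098 0.3012 0.0482]
rib 455 [0.3667 0.3067] [0.0387 0.0093] 78.4 z [0.041 0.043 0.044] mean [0.3667 0.3071 0.0425]
box 9879 [0.4459 0.291 ] [0.0666 0.1776] 78.9 z [0.02  0.028 0.032] mean [0.443  0.2928 0.0272]
0.7 366 227 [0.41379658 0.29769987 0.0282461 ]
```

View pics/w1.png

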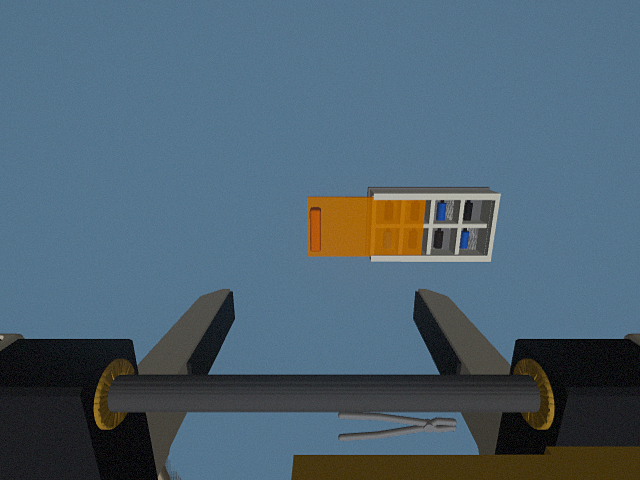

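The wrist view shows the rib at (316,228), which is (0.3667, 0.307) in the world, with the slide yaw at -11.1°.

Run:
```python
from h import *
tool((.367,.307,.043,1.377))
```

```text
t 3.75 pos [0.3733 0.3051 0.1999] yaw 1.3781 tilt z [ 3.e-04 -2.e-04 -1.e+00] F [-0.4  -0.47  0.07] op 0.0931 gf 0.0
[0.0006, -0.0066, 0.1569] [0.0004, 0.0001, 0.0011]
```

>>> move_arm:
  deltas: [0.0006,-0.0066,0.06,0,0,0,1,0.0006,-0.0066,0.11,0,0,0,1,0.0006,-0.0066,0.14,0,0,0,1,0.0006,-0.0066,0.157,0,0,0,1,0.0006,-0.0066,0.157,0,0,0,0,0.0006,-0.0066,0.157,0,0,0,0,0.0006,-0.0066,0.157,0,0,0,0,0.0006,-0.0066,0.157,0,0,0,0,0.0006,-0.0066,0.157,0,0,0,0]
  squeeze: 10

```text
t: 4.88
tool_pos: [0.3666, 0.3084, 0.0432]
orientation: [2.423, 2.0, 0.001]
force: [0.4, -0.0, 0.3]
opening: 0.0474
gripper_force: 0.0
```

>>> move_arm:
  deltas: [0,0,0,0,0,0,0,0,0,0,0,0,0,0,0,0,0,0,0,0,0,0,0,0,0,0,0,0,0,0,0,0,0,0,0,0,0,0,0,0,0,0]

```text
t: 5.62
tool_pos: [0.3663, 0.3082, 0.0427]
orientation: [-2.423, -1.999, 0.0]
force: [-0.6, 0.1, -0.3]
opening: 0.0098
gripper_force: 10.0
```

>>> move_arm:
  deltas: [0,0.015,0,0,0,0,0,0,0.03,0,0,0,0,0,0,0.042,0,0,0,0,0,0,0.05,0,0,0,0,0,0,0.055,0,0,0,0,0,0,0.055,0,0,0,0,0]

```text
t: 6.38
tool_pos: [0.421, 0.2976, 0.0427]
orientation: [2.423, 1.999, 0.001]
force: [2.0, -2.5, -1.3]
opening: 0.01
gripper_force: 10.0
```

>>> move_arm:
  deltas: [0,0.002,0,0,0,0,0,0,0.004,0,0,0,0,0]

```text
t: 6.62
tool_pos: [0.424, 0.297, 0.0427]
orientation: [-2.423, -2.0, 0.001]
force: [-0.9, -1.6, 0.4]
opening: 0.0102
gripper_force: 10.0
```

>>> move_arm:
  deltas: [0,0.001,0,0,0,0,0,0,0.002,0,0,0,0,0]

```text
t: 6.88
tool_pos: [0.4261, 0.2966, 0.0427]
orientation: [-2.423, -2.0, 0.001]
force: [-1.7, -1.7, 1.4]
opening: 0.0102
gripper_force: 10.0
```

>>> move_arm:
  deltas: [0,0.001,0,0,0,0,0,0,0.002,0,0,0,0,0]

```text
t: 7.12
tool_pos: [0.427, 0.2964, 0.0427]
orientation: [-2.422, -1.998, 0.003]
force: [-10.8, 0.7, 7.8]
opening: 0.0098
gripper_force: 10.0
```

>>> move_arm:
  deltas: [0,0.001,0,0,0,0,0,0,0.002,0,0,0,0,0]

```text
t: 7.38
tool_pos: [0.4271, 0.2964, 0.0425]
orientation: [-2.42, -1.997, 0.008]
force: [-20.0, 1.3, 13.6]
opening: 0.0098
gripper_force: 10.0
```

>>> move_arm:
  deltas: [0,0,0,0,0,0,0.5,0,0,0,0,0,0,0.5,0,0,0,0,0,0,0.5,0,0,0,0,0,0,0.7,0,0,-0.05,0,0,0,1,0,0,-0.11,0,0,0,1,0,0,-0.157,0,0,0,1,0,0,-0.157,0,0,0,1]

```text
t: 8.38
tool_pos: [0.433, 0.2973, 0.2052]
orientation: [2.422, 1.998, 0.015]
force: [-0.4, -0.5, -0.3]
opening: 0.0851
gripper_force: 0.0
```

Run:
```python
from h import *
im,d,P=cloud("wrist")
h=cv2.cvtColor(im,cv2.COLOR_RGB2HSV); H,S,V=[h[...,i].astype(int) for i in range(3)]
X,Y,Z=np.moveaxis(P,-1,0)
B=(X>.3)&(X<.58)&(Y>.2)&(Y<.4)&(Z<.06)
am=B&(S>150)&(H<25)&(V>100)
for n,m in (("amber",am),("rib",am&(Z>.038)),("box",B&(Z>.015)&(Z<.035))):
    q=P[m]; r=cv2.minAreaRect(q[:,:2].astype(np.float32)); print(n,m.sum(),np.round(r[0],4),np.round(r[1],4),round(r[2],1))
tool((.45,0,.2,.6),(.44,-.295,.2,0))
```

```text
amber 6065 [0.474  0.2849] [0.054  0.1107] 78.9
rib 445 [0.4277 0.2948] [0.0387 0.0095] 78.5
box 7941 [0.4756 0.2849] [0.0669 0.1161] 78.9
t 8.43 pos [0.4316 0.2966 0.2022] yaw 1.3797 tilt z [ 0.0043  0.0024 -1.    ] F [0.1  0.96 0.12] op 0.0892 gf 0.0
[-0.2877, 0.0744, 0.0015] [0.0024, -0.0045, 0.7797]
[-0.5792, 0.1206, 0.0008] [0.001, -0.0053, 1.3797]
```

>>> move_arm:
  deltas: [-0.288,0.074,0,0,0,0.78,1,-0.288,0.074,0,0,0,0.78,1,-0.288,0.074,0,0,0,0.78,1,-0.288,0.074,0,0,0,0.78,1,-0.288,0.074,0,0,0,0.78,1,-0.579,0.121,0.001,0.001,-0.005,1.38,1,-0.579,0.121,0.001,0.001,-0.005,1.38,1,-0.579,0.121,0.001,0.001,-0.005,1.38,1,-0.579,0.121,0.001,0.001,-0.005,1.38,1,-0.579,0.121,0.001,0.001,-0.005,1.38,1,-0.579,0.121,0.001,0.001,-0.005,1.38,1,-0.579,0.121,0.001,0.001,-0.005,1.38,1]

```text
t: 9.93
tool_pos: [0.4384, -0.2946, 0.1971]
orientation: [-3.142, 0.001, 0.01]
force: [0.6, 1.5, 0.1]
opening: 0.0928
gripper_force: 0.0
```

Run:
```python
from h import *
tool((.44,-.295,.2,0))
im,d,P=cloud("wrist"); save("w2.png",im); np.savez("w2.npz",im=im,P=P)
h=cv2.cvtColor(im,cv2.COLOR_RGB2HSV); H,S,V=[h[...,i].astype(int) for i in range(3)]
X,Y,Z=np.moveaxis(P,-1,0)
B=(X>.32)&(X<.58)&(Y>-.36)&(Y<-.23)&(Z<.08)
for n,m in (("top",B&(Z>.0495)),("white",B&(S<60)&(V>150)&(Z>.045)),("cradle",B&(Z>.007)&(Z<.016)),("all",B&(Z>.042))):
    q=P[m]; r=cv2.minAreaRect(q[:,:2].astype(np.float32)); print(n,m.sum(),np.round(r[0],4),np.round(r[1],4),round(r[2],1),q[:,2].max().round(3))
for l in ("lamp","lens"):
  for r in robot.recognise("wrist",l)[:1]: 
    u,v=np.round(r["uv"]).astype(int); print(l,r["confidence"],u,v,P[v,u])
```

```text
t 9.93 pos [ 0.4384 -0.2946  0.1971] yaw -0.0008 tilt z [-0.0062  0.     -1.    ] F [0.64 1.51 0.11] op 0.0928 gf 0.0
[0.0016, 0.0004, -0.003] [-0.0, 0.0062, -0.0008]
top 4403 [ 0.4443 -0.2973] [0.0251 0.1622] 89.3 0.056
white 3719 [ 0.4426 -0.298 ] [0.0239 0.1592] 89.9 0.055
cradle 5347 [ 0.4251 -0.3017] [0.2252 0.0853] 9.4 0.016
all 5554 [ 0.4579 -0.2995] [0.0303 0.1899] 89.7 0.056
lamp 0.9 326 212 [ 0.4591681  -0.29706122  0.05221544]
lens 0.55 323 215 [ 0.45682065 -0.29448433  0.0534544 ]
```

View pics/w2.png

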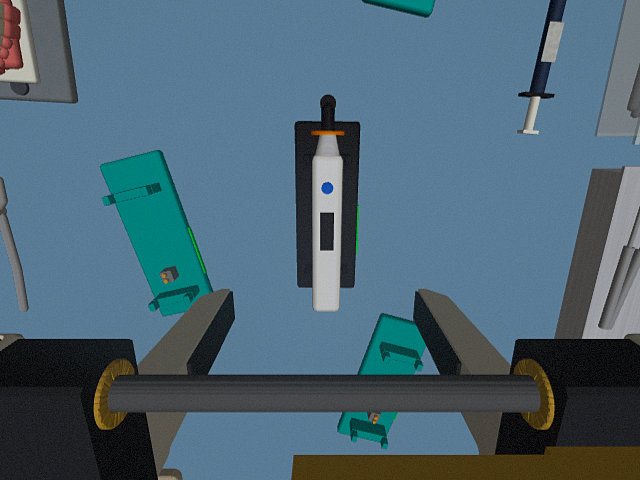

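The wrist view shows the lamp straight in its black cradle, head up at (328,102) and tail at (326,308). Its origin is at about (0.462, -0.2975) with yaw near 0. The turquoise look-alikes are clear of the fingers.

Run:
```python
from h import *
f=np.load("w2.npz"); P=f["P"]; X,Y,Z=np.moveaxis(P,-1,0)
B=(X>.37)&(X<.50)&(Y>-.32)&(Y<-.27)&(Z>.0485)&(Z<.08)
xs=np.arange(.37,.5,.01); c=[(Y[B&(abs(X-x)<.005)].min()+Y[B&(abs(X-x)<.005)].max())/2 for x in xs]
print(np.polyfit(xs-.462,c,1))
tool((.462,-.2975,.033,0))
```

```text
[-0.00772935 -0.29749682]
t 10.07 pos [ 0.4392 -0.2942  0.1983] yaw 0.0014 tilt z [-0.0047 -0.0015 -1.    ] F [-0.01 -0.67  0.04] op 0.0928 gf 0.0
[0.0236, 0.0031, 0.1652] [0.0015, 0.0047, 0.0014]
```

>>> move_arm:
  deltas: [0.0236,0.0031,0.05,0,0.005,0.002,1,0.0236,0.0031,0.1,0,0.005,0.002,1,0.0236,0.0031,0.135,0,0.005,0.002,1,0.0236,0.0031,0.155,0,0.005,0.002,1,0.0236,0.0031,0.165,0,0.005,0.002,1,0.0236,0.0031,0.165,0,0.005,0.002,0,0.0236,0.0031,0.165,0,0.005,0.002,0,0.0236,0.0031,0.165,0,0.005,0.002,0,0.0236,0.0031,0.165,0,0.005,0.002,0,0.0236,0.0031,0.165,0,0.005,0.002,0,0.0236,0.0031,0.165,0,0.005,0.002,0,0.0236,0.0031,0.165,0,0.005,0.002,0]
  squeeze: 50

```text
t: 11.58
tool_pos: [0.4619, -0.299, 0.0336]
orientation: [3.14, -0.004, 0.001]
force: [-0.2, 1.3, 1.0]
opening: 0.0273
gripper_force: 0.5
```

>>> move_arm:
  deltas: [0,0,0,0,0,0,0,0,0,0,0,0,0,0,0,0,0,0,0,0,0,0,0,0,0,0,0,0]

```text
t: 12.08
tool_pos: [0.462, -0.2989, 0.0336]
orientation: [3.14, -0.003, 0.001]
force: [-0.9, 1.8, 0.8]
opening: 0.0255
gripper_force: 50.0
```

Run:
```python
from h import *
tool()
```

```text
t 12.07 pos [ 0.462  -0.2989  0.0336] yaw -0.0021 tilt z [ 8.0e-04 -2.1e-03 -1.0e+00] F [-0.91  1.78  0.78] op 0.0255 gf 50.0
```

>>> move_arm:
  deltas: [0,0,-0.03,0,0,0,0,0,0,-0.08,0,0,0,0,0,0,-0.13,0,0,0,0,0,0,-0.16,0,0,0,0,0,0,-0.16,0,0,0,0,0,0,0,-0.16,0,0,0,0]

```text
$.deltas: bad value
```

Run:
```python
from h import *
tool((.46,-.06,.2,-.05))
```

```text
t 12.07 pos [ 0.462  -0.2989  0.0336] yaw -0.0021 tilt z [ 8.0e-04 -2.1e-03 -1.0e+00] F [-0.91  1.78  0.78] op 0.0255 gf 50.0
[-0.0024, -0.2386, -0.1669] [0.002, -0.0008, 0.0479]
```

>>> move_arm:
  deltas: [0,0,-0.03,0,0,0,0,0,0,-0.08,0,0,0,0,0,0,-0.13,0,0,0,0,0,0,-0.165,0,0,0,0,0,0,-0.167,0,0,0,0,-0.002,-0.05,-0.167,0,0,0.04,0,-0.002,-0.1,-0.167,0,0,0.04,0,-0.002,-0.15,-0.167,0,0,0.04,0,-0.002,-0.2,-0.167,0,0,0.04,0,-0.002,-0.23,-0.167,0,0,0.04,0,-0.002,-0.238,-0.167,0,0,0.04,0,-0.002,-0.238,-0.167,0,0,0.04,0]

```text
t: 13.58
tool_pos: [0.4599, -0.0607, 0.1989]
orientation: [3.139, -0.065, -0.001]
force: [-0.6, 0.3, -2.0]
opening: 0.0257
gripper_force: 50.0
```

Run:
```python
from h import *
tool()
im,d,P=cloud("wrist"); save("w3.png",im); np.savez("w3.npz",im=im,P=P)
for r in robot.recognise("wrist","filling")[:2]+robot.recognise("wrist","lens")[:2]+robot.recognise("wrist","lamp")[:2]: 
    u,v=np.round(r["uv"]).astype(int); print(round(r["confidence"],2),u,v,P[v,u].round(4))
h=cv2.cvtColor(im,cv2.COLOR_RGB2HSV); H,S,V=[h[...,i].astype(int) for i in range(3)]
X,Y,Z=np.moveaxis(P,-1,0)
b=(H>100)&(H<135)&(S>170)&(V>100)
n,l,st,c=cv2.connectedComponentsWithStats(b.astype(np.uint8))
for i in range(1,n):
    if st[i,4]>15: print(c[i].round(1),st[i],np.nanmedian(P[l==i],0).round(4))
```

```text
t 13.57 pos [ 0.4599 -0.0607  0.1989] yaw -0.0413 tilt z [-9.0e-04 -2.2e-03 -1.0e+00] F [-0.62  0.29 -2.  ] op 0.0257 gf 50.0
0.96 279 69 [ 0.5944 -0.0324  0.0516]
0.82 322 286 [ 0.4846 -0.0611  0.2178]
0.61 562 214 [ 0.4612 -0.2947  0.0139]
0.82 324 287 [ 0.4842 -0.0619  0.218 ]
[242.8  57.1] [239  53   9   9  67] [ 0.6015 -0.0076  0.0624]
[324.  300.9] [313 291  23  21 391] [ 0.4782 -0.0616  0.2189]
```

View pics/w3.png

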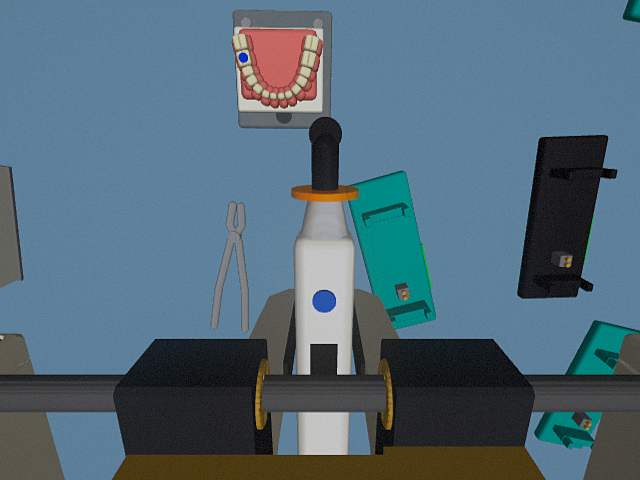

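The picture shows the filling at (243,57), which is (0.6015, -0.0076, 0.062) in the world. The lamp is held straight with its head at (325,132). Next I'll measure how the lamp sits in the hand and the jaw's yaw.

```bash
cat > fit.py <<'E'
from h import *
def lampfit(im,P,p,R):
    Q=(P-p)@R   # tool frame; z down
    h=cv2.cvtColor(im,cv2.COLOR_RGB2HSV); S,V=h[...,1].astype(int),h[...,2].astype(int)
    x,y,z=np.moveaxis(Q,-1,0)
    m=(abs(y)<.02)&(S<60)&(V>130)&(z<.0)&(z>-.05)&(x>-.01)&(x<.04)
    A=np.c_[x[m],y[m],np.ones(m.sum())]; k=np.linalg.lstsq(A,z[m],rcond=None)[0]
    print("top plane z=",k.round(4),m.sum(), "resid",np.std(A@k-z[m]).round(4))
    xs=np.arange(-.005,.04,.005); c=[(y[m&(abs(x-a)<.003)].min()+y[m&(abs(x-a)<.003)].max())/2 for a in xs]
    print("centreline",np.polyfit(xs,c,1).round(4))
    hd=(abs(y)<.02)&(x>.07)&(x<.12)&(z>-.03)&(z<.03); q=Q[hd]
    print("head x max",np.percentile(q[:,0],[50,98,99.5]).round(4),"y at tip",(lambda t:(t.min()+t.max())/2)(q[q[:,0]>.08,1]).round(4),"z top",np.percentile(q[:,2],[2,50]).round(4))
E
python3 - <<'E'
from fit import *
s=robot.read_state(); f=np.load("w3.npz"); R=Rn.from_rotvec(s["orientation"]).as_matrix()
im,P=f["im"],f["P"]; lampfit(im,P,np.array(s["tool_pos"]),R)
X,Y,Z=np.moveaxis(P,-1,0)
B=(X>.5)&(X<.68)&(Y>-.12)&(Y<.08)&(Z>.006)&(Z<.02)
B[110:,290:]=False
q=P[B]; r=cv2.minAreaRect(q[:,:2].astype(np.float32)); print("base",np.round(r[0],4),np.round(r[1],4),r[2])
E
```

```text
top plane z= [-0.0017  0.0162 -0.0172] 5244 resid 0.0009
centreline [ 0.0054 -0.0006]
head x max [0.0809 0.0901 0.0908] y at tip -0.0005 z top [-0.0126 -0.0099]
base [ 0.599  -0.0314] [0.0841 0.0942] 87.06387329101562
```

Run:
```python
from h import *
tool((.5174,-.0037,.15,-.051),(.5174,-.0037,.089,-.051))
```

```text
t 13.78 pos [ 0.4603 -0.0617  0.1998] yaw -0.0436 tilt z [ 3.0e-04 -2.3e-03 -1.0e+00] F [ 0.76 -0.5  -2.13] op 0.0254 gf 50.0
[0.0545, -0.0605, 0.0497] [0.0023, -0.0004, 0.0074]
[0.0545, -0.0607, 0.1107] [0.0023, -0.0004, 0.0074]
```

>>> move_arm:
  deltas: [0.03,-0.035,0.02,0.002,0,0.008,0,0.0545,-0.0605,0.05,0.002,0,0.008,0,0.0545,-0.0605,0.07,0.002,0,0.008,0,0.0545,-0.0605,0.09,0.002,0,0.008,0,0.0545,-0.0605,0.105,0.002,0,0.008,0,0.0545,-0.0605,0.111,0.002,0,0.008,0,0.0545,-0.0605,0.111,0.002,0,0.008,0,0.0545,-0.0605,0.111,0.002,0,0.008,0]

```text
t: 14.78
tool_pos: [0.5182, -0.003, 0.09]
orientation: [3.14, -0.079, 0.004]
force: [0.5, 0.7, -2.0]
opening: 0.0255
gripper_force: 50.0
```

Run:
```python
from fit import *
tool((.5174,-.0037,.089,-.051)); s=robot.read_state()
im,d,P=cloud("wrist"); si,_,SP=cloud("side")
lampfit(im,P,np.array(s["tool_pos"]),Rn.from_rotvec(s["orientation"]).as_matrix())
a=im[20:300,180:460]; b=si[205:285,250:350]
save("w4.png",np.hstack([cv2.resize(a,(400,400),interpolation=cv2.INTER_CUBIC),cv2.resize(b,(400,400),interpolation=cv2.INTER_CUBIC)]))
X,Y,Z=np.moveaxis(P,-1,0); h=cv2.cvtColor(im,cv2.COLOR_RGB2HSV)
# projection of the predicted lens and filling into the side camera (gap check)
m=robot.camera_model("side");K,Rm,t=[np.array(m[k]) for k in "KRt"]
R=Rn.from_rotvec(s["orientation"]).as_matrix()
for n,p in (("lens",np.array(s["tool_pos"])+R@[.084,-.0005,.012]),("fill",np.array([.6013,-.0075,.062]))):
    c=K@(Rm@p+t); print(n,p.round(4),(c[:2]/c[2]).round(1), ((c[:2]/c[2])-[250,205])*[4,5]+[400,0])
```

```text
t 14.78 pos [ 0.5182 -0.003   0.09  ] yaw -0.0504 tilt z [ 2.5e-03 -4.0e-04 -1.0e+00] F [ 0.51  0.72 -1.96] op 0.0255 gf 50.0
[-0.0007, 0.0008, 0.001] [0.0003, -0.0025, 0.0006]
top plane z= [-0.0035  0.0147 -0.0181] 5184 resid 0.0009
centreline [0.0132 0.0002]
head x max [0.0828 0.0981 0.0989] y at tip -0.0002 z top [-0.0136 -0.0105]
lens [ 0.6021 -0.0067  0.0782] [284.1 240.1] [536.50698461 175.67292533]
fill [ 0.6013 -0.0075  0.062 ] [285.  245.1] [540.18332364 200.41708938]
```

View pics/w4.png

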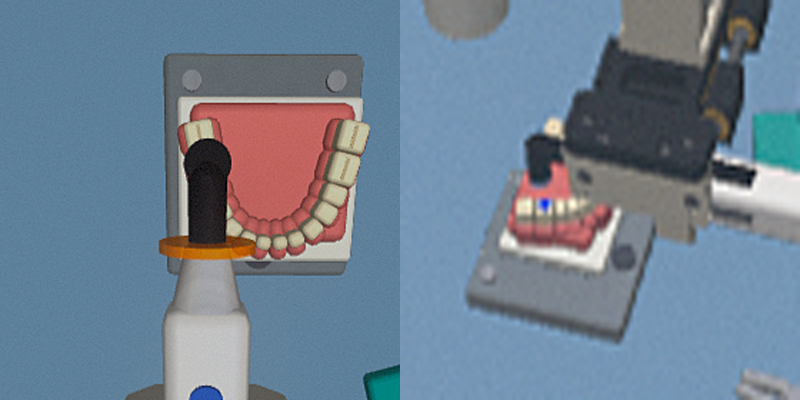

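Left, the head sits over the sixth tooth. Right, the lens is about 14–16 mm straight above the blue filling, matching the prediction. Now I'll descend gently.

>>> move_arm:
  deltas: [-0.0007,0.0008,0.004,0,-0.002,0,0,-0.0007,0.0008,0.008,0,-0.002,0,0,-0.0007,0.0008,0.011,0,-0.002,0,0,-0.0007,0.0008,0.012,0,-0.002,0,0,-0.0007,0.0008,0.012,0,-0.002,0,0]

```text
t: 15.5
tool_pos: [0.5167, -0.0035, 0.0769]
orientation: [3.14, -0.079, -0.002]
force: [-0.4, -0.2, -1.5]
opening: 0.0255
gripper_force: 50.0
```

>>> move_arm:
  deltas: [0,0,0.001,0,0,0,0,0,0,0.002,0,0,0,0,0,0,0.002,0,0,0,0]

```text
t: 15.88
tool_pos: [0.5167, -0.0035, 0.075]
orientation: [3.14, -0.079, -0.002]
force: [0.7, 0.4, -1.3]
opening: 0.0256
gripper_force: 50.0
```

>>> move_arm:
  deltas: [0,0,0.001,0,0,0,0,0,0,0.002,0,0,0,0,0,0,0.002,0,0,0,0]

```text
t: 16.25
tool_pos: [0.5168, -0.0035, 0.0731]
orientation: [3.14, -0.079, -0.001]
force: [-0.1, -0.3, -0.9]
opening: 0.0259
gripper_force: 50.0
```

>>> move_arm:
  deltas: [0,0,0.001,0,0,0,0,0,0,0.002,0,0,0,0,0,0,0.002,0,0,0,0]

```text
t: 16.62
tool_pos: [0.5169, -0.0035, 0.0711]
orientation: [3.14, -0.079, -0.001]
force: [0.1, -0.1, 0.5]
opening: 0.0257
gripper_force: 50.0
```

Run:
```python
from fit import *
import numpy as np
F=[];T=[]
for i in range(8):
    im,d,P=cloud("wrist") if i==0 else (im,robot.read_camera("side"),P)
    s=robot.read_state(); F.append(s["force"]);T.append(s["wrist_torque"])
print(np.mean(F,0).round(2),np.std(F,0).round(2),np.mean(T,0).round(3))
tool()
lampfit(im,P,np.array(s["tool_pos"]),Rn.from_rotvec(s["orientation"]).as_matrix())
```

```text
[-0.68 -0.1   1.15] [0.39 0.41 0.39] [ 0.035 -0.088  0.007]
t 17.02 pos [ 0.5168 -0.0035  0.0711] yaw -0.0502 tilt z [-9.e-04 -2.e-04 -1.e+00] F [-0.24  0.61  0.73] op 0.0257 gf 50.0
top plane z= [-0.0066  0.0145 -0.018 ] 5177 resid 0.0009
centreline [0.0094 0.0004]
head x max [0.0888 0.1064 0.1074] y at tip 0.0048 z top [-0.0134  0.0211]
```

Run:
```python
from fit import *
m=robot.camera_model("wrist");K=np.array(m["K"]);T=np.array(m["tool_from_camera"])
def at(u,v,z):
    r=T[:3,:3]@np.linalg.inv(K)@[u,v,1]; return (T[:3,3]+r*(z-T[2,3])/r[2]).round(4)
print("head top rim centre",at(325.6,132.7,-.0115),"px filling in w3 as tool/world check"); 
s=robot.read_state(); im,d,P=cloud("side"); save("s5.png",cv2.resize(im[200:280,240:340],(750,600),interpolation=cv2.INTER_CUBIC))
```

```text
head top rim centre [ 0.0855  0.0009 -0.0115] px filling in w3 as tool/world check
```

View pics/s5.png

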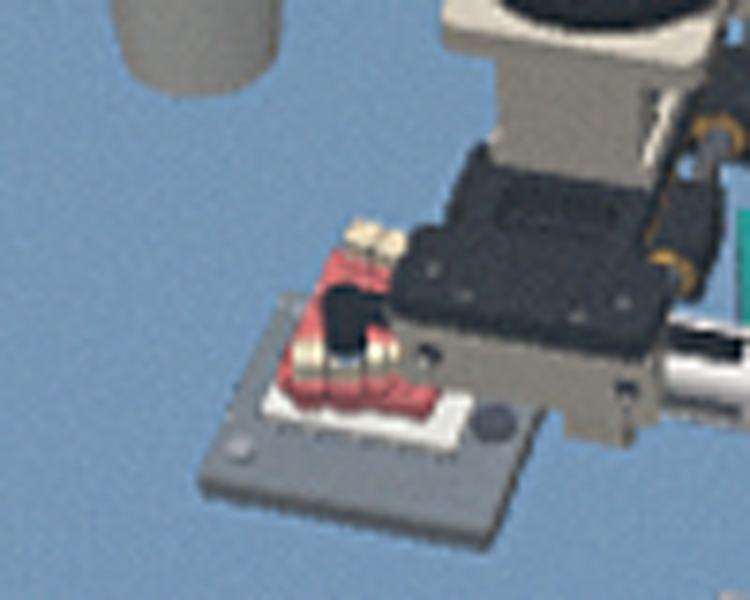

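The head sits on the sixth tooth at (347,335) and covers the filling. Estimated force is about 3 N. I'll hand the job in.

```bash
python3 -c "
from plant import robot
print(robot.close_job())"
```

```text
the job is handed in; nothing more can be done
None
```

The amber cover is shut and the lens is resting on the filling, level and in line with the jaw at about 3 N by my estimate; the job was handed in at about 17 s with the light still held, and no verdict came back.

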